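# Fit the tube block in the dry-block heater

### The job

Two heating blocks are draining on edge in the wire rack: take out the one with twelve holes (blue dot) and fit it in the well of the dry-block heater, holes up, with the groove in its end over the probe post, so that it sits fully home and level on the heated floor, without forcing it. It cannot go in the way it is held from the rack, so first lay it flat on the bench, holes up, and let go of it, then take it again another way. Leave the six-hole block standing in the rack and do not knock over the little white bottle.

Things in the scene. Friction and masses are not known exactly. Their poses are not given: they have to be found in the camera images.
- block_12_centre (a point): Centre of the aluminium block with twelve 14.5 mm holes (3 x 4), 0.34 kg. It is 60 mm along its own x, 92 along y, 36 along z; +z is the face with the holes; a 15 mm blue dot is on its +x side. It starts on edge in the rack, its x axis upright (36 mm thick, from 10 to 70 mm over the bench), holes looking sideways. To go fully into the well it must be held in its upper 22 mm.
- block_12_groove (a point): Groove in the block's +y end face, full height, 15 mm wide (x), 10 mm deep (y), its middle 13 mm to +x of the block's middle; this point is the groove's middle at the level of the underside (-z face). Axes as the block's.
- block_12_hole_edge (a point): Middle of the block's long edge between its hole face and its +x side (the upper edge while it stands on edge). On the bench the block stands on edge by itself; pushed here, against the hole face, it tips over flat with the holes up.
- block_6_centre (a point): Centre of the other heating block, which stays in the rack: same aluminium, outside size, groove and axes, but six 21.5 mm holes (2 x 3) and a yellow dot on its +x side.
- drain_rack: Steel wire rack, fixed, 122 mm (x) x 164 mm (y), origin on the bench at its middle. Two slots, at y = -38 and +38 mm, 40 mm wide (y); a block's length lies along x. Wire hoops 48 mm high stand in two rows, x = -34 and +34 mm; between the rows nothing stands, so fingers can go down on both faces at the middle of a block.
- heater: Dry-block heater, fixed: white body 168 mm (x) x 116 mm (y), 52 mm high, panel with display at the front (-x); origin on the bench under its middle. The block seats only with the block's +z up, its +y (groove end) toward the heater's -x and its +x toward the heater's +y; its underside is then on the well's floor.
- well_floor (a point): Middle of the floor of the well in the heater's top, 52 mm over the bench; axes as the heater's. The well is 99 mm (x) x 67 mm (y) inside, 7 mm longer and wider than the block; a grey rim 7 mm thick surrounds it, its top 13 mm above the floor and bevelled inward by 3.5 mm to lead the block in.
- probe_post (a point): Foot of the black temperature-probe post on the well's floor, at its front (-x) end, 46 mm to -x and 13 mm to +y of the well's middle; axes as the heater's. The post is 7 mm (x) x 8 mm (y) and rises to a ridge 26 mm above the floor, above the rim. A block turned the wrong way comes to rest on it.
- bench_patch (a point): A free patch of bench, to the right of the analyser and in front of the heater, where the block can be laid: nothing stands within 70 mm in x and 60 mm in y of this point. The analyser (fixed, up to 150 mm high) begins 65 mm to +y of it.
- control: Small white bottle with a red band, 27 mm across, 70 mm high, loose and upright near the front of the bench; origin at the centre of its underside. Not to be knocked over.

How it is judged:
By the outcome, as a careful person would: the job done as asked, in the order asked, and still so for the second after the job is handed in, with the robot touching nothing.
It also fails if it takes over 64 s, if anything falls off the work surface, if the arm or the gripper's body presses on something with over 40 N, if the wrist force passes 120 N, or if a joint passes its speed limit or range.

### The arm

A 6-joint arm with a two-finger parallel gripper is mounted at the origin on a cart in front of the work surface, level with it; the furniture and walls round the work are solid. World frame = base frame: x ahead of the robot, y to its left, z up, the work surface at z = 0. Lengths are in m, angles in degrees, forces in N, time in s.
With the tool pointing down it reaches from about 0.4 to 0.825 m from the base axis. Payload 7 kg.
Tool frame: the origin (TCP) lies between the finger pads; the fingertips stand 19 mm ahead of it and the grasp point (between the pads) is the TCP; z points along the fingers, y is the line along which they close (so a half turn about z gives the same grasp; the last joint's range is limited). The gripper opens to 88 mm and grips with 3 to 60 N. Pads are 19 mm wide; open, the fingers measure 130 mm over their backs; the gripper's body (78 mm by 193 mm) begins 47 mm behind the grasp point.
Start: joints at [-59.582, 20.546, 0.682, 0, -70.136, -16.507], TCP at [0.162, -0.655, 0.246] pointing down, gripper open.
Joint ranges: [-176.03, 176.03], [-82.01, 121.73], [-58.28, 71.71], [-173.87, 95.51], [-174.79, -0.11], [-173.66, 173.66]. Speed limits (degrees/s): [136.94, 136.94, 172.46, 180, 180, 180].

### API

Orientations are given as [roll, pitch, yaw] about the fixed x, y, z axes, in that order (R = Rz(yaw) Ry(pitch) Rx(roll)).
In Python, from plant import get_obs, snapshot, close_job, spot_in, spot_point gives the robot as it stands.
- The arm moves only by the tool play_rows, never from a script. Its argument "plan" is a list of rows, each a list of 6 numbers: the shift along the tool's x, y, z in cm, then the turn, a rotation vector about the tool's x, y, z in degrees. A call has 1 to 20 rows; each row shifts and turns the commanded pose from where the row before left it, along the tool's axes as they then stand; what a row does not reach is not made up. A row lasts 1/12 s, in which the tool goes at most 41.7 mm and 7.16 degrees, less where a joint would pass 70% of its speed; a pose out of reach is approached as far as the arm can. A call is refused whole if a number of a shift passes 4.17 or a number of a turn 7.16, either way. A call with a gripper value outside its range is refused whole. "grip" is the finger opening in cm, from 0 to 8.76, set as the call begins (left out, the last holds). The fingers move at their own pace and stop on an object; the grip force is fixed at half the most. Time passes only in rows, so rows that do not move let the fingers close. It gives the time, the measured TCP pose, the force, the opening and the grip force at its end, in the units of the state.
- get_obs(): the state, without advancing time (a new reading comes with each control period).
- snapshot(name): name is "side" or "top" or "wrist"; returns a dict with "frame" (420x560x3 uint8, red, green, blue), "fx", "fy", "cx", "cy" (pixels), "position" and "attitude" of the camera in the world. Camera axes: x right, y down, z forward; pixel columns grow to the right and rows downward; lengths in m; the calibration is good to about 2 mm. A picture is of the moment at which its call begins. There is no depth.
- close_job(): hands the job in; it is judged then, once.
Trained networks look in the newest picture that a camera, given by its name, has taken for a name from the list of things; names that differ only in an ending like _2 or _b are one class to them, and where a whole thing is asked for, a point or a joint stands for the part that bears it (a point fixed in the world has none). Each returns a list of dicts, best first, with "score" (0 to 1); they miss things now and then, are a little off and sometimes report something else, mostly with a low value. They report only what shows in the picture. A call takes as long as a camera call.
- spot_in(camera, thing): "position" ([x, y, z] in m, in world coordinates, good to about 4 mm: the middle of the surface that is visible of it).
- spot_point(camera, thing): "position" ([x, y, z] in m, in world coordinates, good to about 4 mm: a listed point, or the origin of a listed thing).
The state is a dict: "clock": time; "joint_pos": joint angles; "qvel": joint speeds; "tau": joint torques, N m; "tool_pos": TCP position; "orientation": TCP orientation; "force": force on the tool from outside, world axes, zero at the start; "moment": the same for the moment, N m; "opening": finger opening in m; "gripper_force": force on a finger pad.
Only numpy, scipy, OpenCV 4.12 (cv2) and the standard library are available. Lean on these libraries where they do the work, as an engineer would, in place of code of your own. Each camera call takes 0.05 s, during which the arm holds its last target. There are 200 camera calls.

## Working session

There is one attempt and no reset: what is moved stays moved. The work goes in short steps, Python scripts to look and compute and a tool call to move; the robot and the scene stay as the last step left them, time stands still between calls to the robot, and variables do not carry over. Pictures are saved under pics/ and viewed, at most 13 in all, crops included, and the job is handed in when it is done.

Besides the shell and the picture viewer there is one more tool, called by a JSON object that holds its "method" and its "body". play_rows: Moves the arm, as the interface text tells. Its arguments: {"type":"object","properties":{"plan":{"type":"array","items":{"type":"array","items":{"type":"number"}}},"grip":{"type":"number"}},"required":["plan"]}

```bash
mkdir -p pics; python3 - <<'E'
from plant import *
import cv2
print(get_obs())
for c in ["side","top","wrist"]:
    s=snapshot(c); cv2.imwrite(f"pics/{c}0.png",s["frame"][:,:,::-1]); print(c,s["position"],s["attitude"],s["fx"],s["cx"],s["cy"])
    for t in ["block_12_centre","block_12_groove","block_12_hole_edge","block_6_centre","drain_rack","heater","well_floor","probe_post","bench_patch","control"]:
        for d in spot_point(c,t)[:2]: print(c,t,[round(float(v),4) for v in d["position"]],{k:v for k,v in d.items() if k!="position"})
E
python3 -c "
import cv2,numpy as np
a=[cv2.imread(f'pics/{c}0.png') for c in ('side','top')]
cv2.imwrite('pics/a.png',cv2.resize(np.hstack(a),(800,300)))"
```

```text
{'clock': 0.0, 'joint_pos': array([-5.95786932e+01,  2.05915255e+01,  6.35685307e-01, -2.17420096e-02,
       -7.01345328e+01, -1.65058637e+01]), 'qvel': array([ 0.10680311, -0.00033071, -0.0966459 , -0.01774551,  0.03380705,
       -0.01769567]), 'tau': array([ 1.03608563e-03, -5.82722104e+01,  2.93054903e+01,  6.99698836e+00,
        7.00484510e-03, -2.01254147e-04]), 'tool_pos': array([ 0.16220483, -0.65476897,  0.24463105]), 'orientation': array([ 1.79907544e+02, -6.08221526e-03, -1.66091956e+02]), 'force': array([-0.15872696,  0.3981132 ,  0.32359535]), 'moment': array([-0.03346351, -0.02801769,  0.07740053]), 'gripper_force': 0.0, 'opening': 0.08790001303242684}
side [0.23892308 0.58882706 0.46615837] [-116.52051457    1.1701569  -158.69375699] 429.16539927288267 273.7902451027076 208.67788023775694
side block_12_centre [0.6723, -0.005, 0.0367] {'score': 0.72}
side block_12_groove [0.7105, -0.0173, 0.0547] {'score': 0.81}
side block_12_hole_edge [0.663, 0.0122, 0.0729] {'score': 0.76}
side block_6_centre [0.6594, 0.0761, 0.0398] {'score': 0.97}
side drain_rack [0.663, 0.037, 0.
[... 643 characters left out ...]
le_edge [0.6664, 0.015, 0.0729] {'score': 0.85}
top block_6_centre [0.6589, 0.0696, 0.0385] {'score': 0.6}
top drain_rack [0.6598, 0.0303, -0.0024] {'score': 0.58}
top well_floor [0.6033, -0.2994, 0.0002] {'score': 0.71}
top well_floor [0.6246, -0.299, 0.0542] {'score': 0.6}
top probe_post [0.5796, -0.2879, 0.051] {'score': 0.8}
top bench_patch [0.3987, -0.1408, -0.0006] {'score': 0.88}
top bench_patch [0.367, -0.2955, -0.0018] {'score': 0.64}
top control [0.3667, -0.2952, -0.0017] {'score': 0.45}
top control [0.6691, -0.002, 0.0398] {'score': 0.36}
wrist [ 0.08403271 -0.67484548  0.38508549] [1.62843034e+02 6.79432091e-02 1.03885465e+02] 336.98201490308696 279.301335121609 212.4283153463887
```

View pics/top0.png

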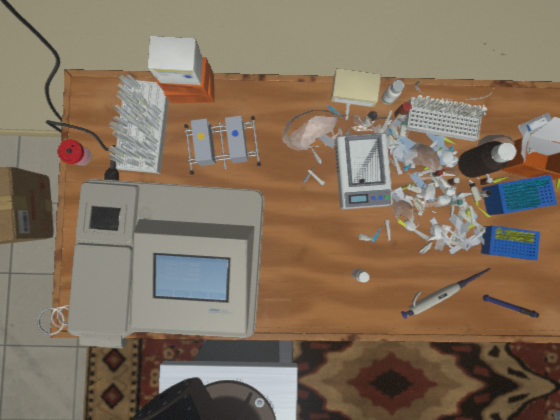

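View pics/side0.png

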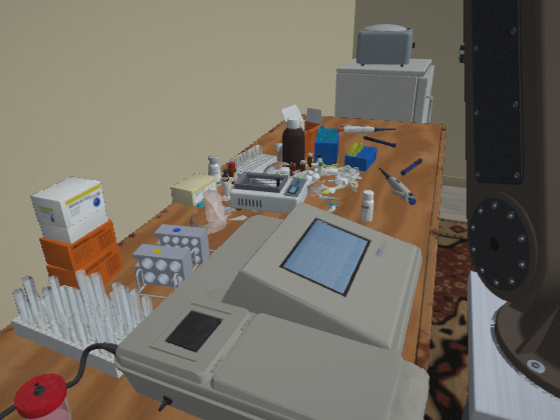

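The views agree: block 12 (blue dot, top px 235,140) is at about (0.671, -0.003), with its holes toward +Y and its groove toward +X. Block 6 is at px (203,140), the heater at (365,170), the bottle at (361,275), and the free patch near (302,233). I'll move above the rack and look from the wrist.

{"method": "play_rows", "body": {"plan": [[-1.5,1.2,0,0,0,0],[-3,2.4,0,0,0,0],[-3.2,2.5,0,0,0,0],[-3.2,2.5,0,0,0,0],[-3.2,2.5,0,0,0,0],[-3.2,2.5,0,0,0,0],[-3.2,2.5,0,0,0,0],[-3.2,2.5,0,0,0,0],[-3.2,2.5,0,0,0,0],[-3.2,2.5,0,0,0,0],[-3.2,2.5,0,0,0,0],[-3.2,2.5,0,0,0,0],[-3.2,2.5,0,0,0,0],[-3.2,2.5,0,0,0,0],[-3.2,2.5,0,0,0,0],[-3.2,2.5,0,0,0,0],[-3.2,2.5,0,0,0,0],[-3.2,2.5,0,0,0,0],[-3.2,2.5,0,0,0,0],[-2,1.6,0,0,0,0]], "grip": 5.5}}

```text
clock: 3.32
tool_pos: [0.6406, -0.0427, 0.2454]
orientation: [-180.0, 0.0, -166.0]
force: [-0.1, -0.4, -0.2]
opening: 0.0554
gripper_force: 0.0
```

```bash
cat > h.py <<'E'
from plant import *
import cv2, numpy as np
from scipy.spatial.transform import Rotation as Ro
R=lambda a: Ro.from_euler('xyz',a,degrees=True)
def pts(cams,things,save=None):
    out={}
    for c in cams:
        s=snapshot(c)
        if save: cv2.imwrite(f"pics/{c}{save}.png",s["frame"][:,:,::-1])
        for t in things:
            for d in spot_point(c,t)[:1]:
                out[c,t]=np.array(d["position"]); print(c,t,np.round(d["position"],4),round(d["score"],2))
    return out
def pix2z(s,u,v,z):
    d=R(s["attitude"]).apply([(u-s["cx"])/s["fx"],(v-s["cy"])/s["fy"],1]); p=np.array(s["position"])
    return p+d*(z-p[2])/d[2]
def go(x,y,z,yaw):
    o=get_obs(); Rc=R(o["orientation"]); 
    print("tool",np.round(o["tool_pos"],4),np.round(o["orientation"],2),"t",round(o["clock"],2),"op",round(o["opening"],4),"F",np.round(o["force"],1),"j6",round(o["joint_pos"][5],1))
    print("shift cm (tool)",np.round(Rc.inv().apply(np.array([x,y,z])-o["tool_pos"])*100,2),"rotvec",np.round((Rc.inv()*R([180,0,yaw])).as_rotvec(degrees=True),2))
E
python3 - <<'E'
from h import *
pts(["wrist"],["block_12_centre","block_12_groove","block_12_hole_edge","block_6_centre","drain_rack"],"1")
go(.671,-.003,.15,-171)
E
```

```text
wrist block_12_centre [ 0.6705 -0.0036  0.0412] 0.89
wrist block_12_groove [ 0.7091 -0.0133  0.0518] 0.86
wrist block_12_hole_edge [0.6685 0.0189 0.0742] 0.76
wrist block_6_centre [0.6559 0.0721 0.0371] 0.9
wrist drain_rack [ 0.6642  0.0355 -0.0018] 0.65
tool [ 0.6382 -0.0462  0.2456] [-1.8000e+02 -2.0000e-02 -1.6611e+02] t 3.62 op 0.0551 F [-0.4 -0.1 -0.1] j6 -89.4
shift cm (tool) [-4.22  3.41  9.56] rotvec [-0.   -0.02  4.89]
```

View pics/wrist1.png

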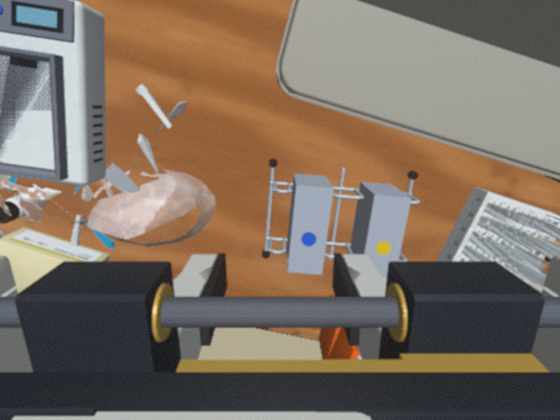

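```bash
python3 - <<'E'
from h import *
s=snapshot("wrist")
g=cv2.cvtColor(s["frame"],cv2.COLOR_RGB2GRAY)
cv2.imwrite("pics/crop2.png",cv2.resize(s["frame"][150:290,250:430,::-1],(720,560),interpolation=cv2.INTER_CUBIC))
def yaw(a,b,z):
    p,q=pix2z(s,*a,z),pix2z(s,*b,z); print(p.round(4),q.round(4),np.degrees(np.arctan2(*(p-q)[1::-1])))
yaw((296,176),(289,272),.07);yaw((272,163),(265,254),.05)
f=s["frame"].astype(int); m=((f[...,2]>f[...,0]+60)).astype(np.uint8)[200:280,270:340]
ys,xs=np.nonzero(m); print("dot",pix2z(s,xs.mean()+270,ys.mean()+200,.07))
print(np.round(get_obs()["joint_pos"],1))
E
```

```text
[ 0.6157 -0.0363  0.07  ] [ 0.7147 -0.0178  0.07  ] -169.41754920888286
[ 0.6122 -0.0609  0.05  ] [ 0.7099 -0.0453  0.05  ] -170.88992019056056
dot [ 0.67675201 -0.00461306  0.07      ]
[ 13.3  17.3  -4.    0.  -68.7 -89.4]
```

View pics/crop2.png

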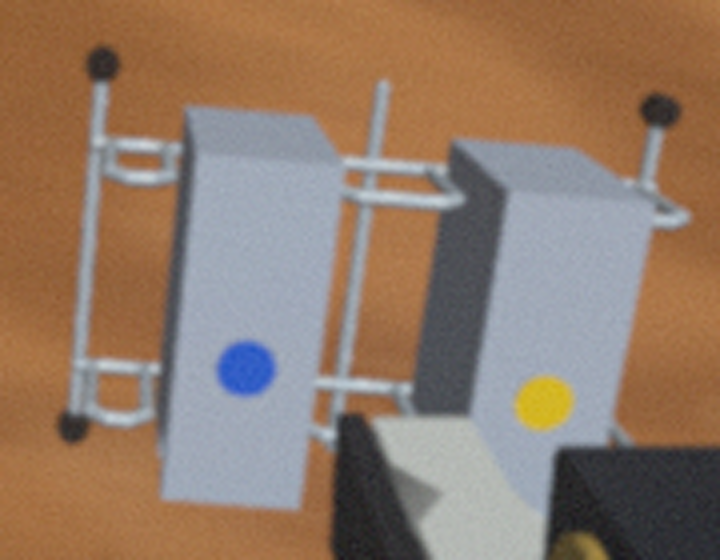

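The crop shows block 12's top face with corners at about px (299.5,188), (335.5,190), (290.5,274.5) and (325,277). The dot is toward the far end.

```bash
python3 - <<'E'
from h import *
s=snapshot("wrist")
P=np.array([pix2z(s,u,v,.07) for u,v in [(299.5,188),(335.5,190),(290.5,274.5),(325,277)]])
print(P.round(4),P.mean(0))
for a,b in((0,2),(1,3)): d=P[b]-P[a]; print(np.degrees(np.arctan2(d[1],d[0])),np.linalg.norm(d))
d=P[1]-P[0];print(np.degrees(np.arctan2(d[1],d[0]))-90,np.linalg.norm(d))
go(.672,-.003,.15,-170.5)
E
```

```text
[[ 0.6262 -0.0303  0.07  ]
 [ 0.6198  0.0037  0.07  ]
 [ 0.7173 -0.0158  0.07  ]
 [ 0.7115  0.0198  0.07  ]] [ 0.66868466 -0.00565858  0.07      ]
9.041305824665077 0.09226518599919138
9.9232663631794 0.09306904600256728
10.603841239088766 0.03462420341201155
tool [ 0.6382 -0.0467  0.246 ] [-1.8000e+02  2.0000e-02 -1.6615e+02] t 3.72 op 0.0547 F [ 0.4 -0.5 -0.1] j6 -89.4
shift cm (tool) [-4.32  3.44  9.6 ] rotvec [-0.    0.02  4.35]
```

{"method": "play_rows", "body": {"plan": [[-1.5,1.2,0,0,0,0],[-1.5,1.2,1,0,0,0],[-1.05,0.95,2,0,0,0],[0,0,2.6,0,0,4.25],[0,0,2.6,0,0,0],[0,0,2.6,0,0,0],[0,0,1.8,0,0,0],[0,0,1,0,0,0],[0,0,0,0,0,0],[0,0,0,0,0,0]]}}

```text
clock: 4.55
tool_pos: [0.6703, -0.0034, 0.1094]
orientation: [-180.0, -0.0, -170.3]
force: [0.4, 0.0, 0.7]
opening: 0.0551
gripper_force: 0.0
```

```bash
python3 - <<'E'
from h import *
pts(["top","wrist"],["block_12_centre","block_12_hole_edge"],"3")
go(.6695,-.0045,.052,-170.4)
E
```

```text
top block_12_centre [ 0.6688 -0.0037  0.0382] 0.98
top block_12_hole_edge [0.6655 0.0164 0.0708] 0.59
wrist block_12_centre [ 0.6702 -0.0067  0.0382] 0.69
wrist block_12_hole_edge [0.6691 0.0154 0.0689] 0.58
tool [ 0.6705 -0.0034  0.1108] [ 1.7999e+02  1.1000e-01 -1.7034e+02] t 4.85 op 0.0548 F [-0.4 -0.5 -0.6] j6 -96.7
shift cm (tool) [ 0.13 -0.09  5.88] rotvec [0.01 0.11 0.06]
```

View pics/wrist3.png

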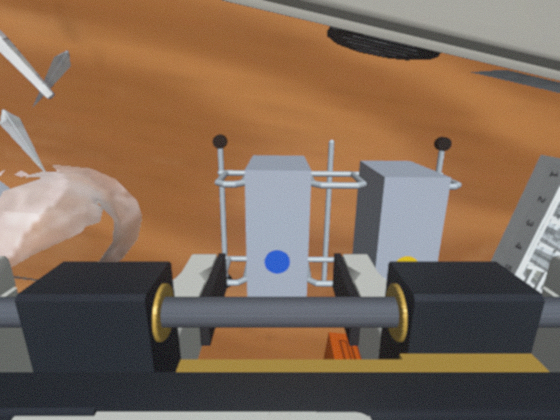

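The block (px 248–310) sits midway between the fingers (px 222–340). I'll descend and grip.

{"method": "play_rows", "body": {"plan": [[0.1,0,1,0,0,0],[0,0,1.5,0,0,0],[0,0,1.5,0,0,0],[0,0,1.2,0,0,0],[0,0,0.7,0,0,0],[0,0,0,0,0,0]]}}

```text
clock: 5.35
tool_pos: [0.6678, -0.0039, 0.0484]
orientation: [-180.0, -0.2, -170.4]
force: [0.2, 0.3, 0.7]
opening: 0.055
gripper_force: 0.0
```

{"method": "play_rows", "body": {"plan": [[0,0,0,0,0,0],[0,0,0,0,0,0],[0,0,0,0,0,0],[0,0,0,0,0,0],[0,0,0,0,0,0],[0,0,0,0,0,0]], "grip": 2.5}}

```text
clock: 5.85
tool_pos: [0.6697, -0.0037, 0.0515]
orientation: [-180.0, 0.1, -170.3]
force: [-0.1, 0.1, 4.1]
opening: 0.0359
gripper_force: 30.0
```

{"method": "play_rows", "body": {"plan": [[0,0,-0.5,0,0,0],[0,0,-1,0,0,0],[0,0,-1.5,0,0,0],[0,0,-2,0,0,0],[0,0,-2.5,0,0,0],[0,0,-2.5,0,0,0],[0,0,-2.5,0,0,0],[0,0,-2.5,0,0,0],[0,0,-2,0,0,0],[0,0,-1.5,0,0,0],[0,0,-0.5,0,0,0],[0,0,0,0,0,0]]}}

```text
clock: 6.85
tool_pos: [0.6692, -0.0035, 0.2421]
orientation: [180.0, 0.1, -170.3]
force: [0.4, 0.0, -4.3]
opening: 0.0355
gripper_force: 30.0
```

```bash
python3 - <<'E'
from h import *
pts(["side"],["block_12_centre","block_6_centre"],"4")
pts(["top"],["bench_patch","control","heater","well_floor","probe_post"])
go(.42,-.16,.24,-90)
print(R([180,0,-90]).as_matrix())
E
```

```text
side block_12_centre [ 0.6711 -0.0015  0.2275] 0.71
side block_6_centre [0.6589 0.0721 0.0353] 0.67
top bench_patch [ 4.000e-01 -1.385e-01  2.000e-04] 0.84
top heater [ 0.6056 -0.2993  0.0009] 0.9
top well_floor [ 0.6259 -0.2994  0.0547] 0.56
top probe_post [ 0.5845 -0.2883  0.0552] 0.71
tool [ 0.6688 -0.0037  0.2398] [-1.7999e+02 -7.0000e-02 -1.7034e+02] t 7.3 op 0.0361 F [-0.6 -0.5 -3.5] j6 -96.7
shift cm (tool) [ 2.715e+01 -1.123e+01  1.000e-02] rotvec [ 4.000e-02 -6.000e-02 -8.034e+01]
[[ 2.22044605e-16 -1.00000000e+00 -1.22464680e-16]
 [-1.00000000e+00 -2.22044605e-16 -2.46519033e-32]
 [ 0.00000000e+00  1.22464680e-16 -1.00000000e+00]]
```

{"method": "play_rows", "body": {"plan": [[1.2,-0.5,0,0,0,0],[2.3,-0.95,0,0,0,0],[2.6,-1.1,0,0,0,0],[2.6,-1.1,0,0,0,0],[2.6,-1.1,0,0,0,0],[2.6,-1.1,0,0,0,0],[2.6,-1.1,0,0,0,0],[2.6,-1.1,0,0,0,0],[2.6,-1.1,0,0,0,0],[2.6,-1.1,0,0,0,0],[1.9,-0.7,0,0,0,0],[0.95,-0.38,0,0,0,0],[0,0,0,0,0,0]]}}

```text
clock: 8.38
tool_pos: [0.4188, -0.1617, 0.241]
orientation: [180.0, 0.0, -170.4]
force: [-0.5, 1.0, -3.9]
opening: 0.0358
gripper_force: 30.0
```

{"method": "play_rows", "body": {"plan": [[0,0,0,0,0,-3],[0,0,0,0,0,-6],[0,0,0,0,0,-7],[0,0,0,0,0,-7],[0,0,0,0,0,-7],[0,0,0,0,0,-7],[0,0,0,0,0,-7],[0,0,0,0,0,-7],[0,0,0,0,0,-7],[0,0,0,0,0,-7],[0,0,0,0,0,-7],[0,0,0,0,0,-5],[0,0,0,0,0,-3.3],[0,0,0,0,0,0]]}}

```text
clock: 9.55
tool_pos: [0.4214, -0.1606, 0.2406]
orientation: [-180.0, -0.0, -89.9]
force: [-0.6, -0.4, -4.6]
opening: 0.0355
gripper_force: 30.0
```

```bash
python3 - <<'E'
from h import *
pts(["top","wrist"],["bench_patch","block_12_centre","control"],"5")
go(.42,-.16,.0415,-90)
E
```

```text
wrist control [ 0.3692 -0.299   0.004 ] 0.66
tool [ 0.4204 -0.1609  0.2405] [180.    -0.   -90.08] t 9.95 op 0.0357 F [ 1.   0.5 -4.3] j6 -4.4
shift cm (tool) [-0.09  0.04 19.9 ] rotvec [ 0.   -0.   -0.08]
```

View pics/top5.png

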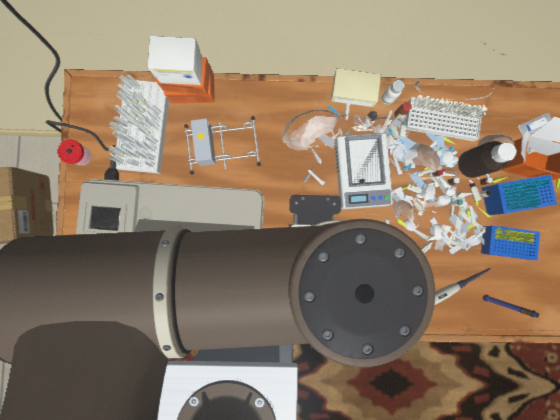

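{"method": "play_rows", "body": {"plan": [[0,0,1,0,0,0],[0,0,2,0,0,0],[0,0,2.5,0,0,0],[0,0,2.5,0,0,0],[0,0,2.5,0,0,0],[0,0,2.5,0,0,0],[0,0,2.5,0,0,0],[0,0,1.6,0,0,0],[0,0,1,0,0,0],[0,0,0.6,0,0,0],[0,0,0.3,0,0,0],[0,0,0.2,0,0,0],[0,0,0.2,0,0,0],[0,0,0.2,0,0,0],[0,0,0,0,0,0],[0,0,0,0,0,0]]}}

```text
clock: 11.28
tool_pos: [0.4206, -0.1609, 0.0449]
orientation: [-180.0, 0.0, -90.0]
force: [0.5, -0.5, -3.3]
opening: 0.0359
gripper_force: 30.0
```

{"method": "play_rows", "body": {"plan": [[0,0,0.1,0,0,0],[0,0,0.1,0,0,0],[0,0,0.1,0,0,0],[0,0,0.05,0,0,0],[0,0,0,0,0,0]]}}

```text
clock: 11.7
tool_pos: [0.4205, -0.1609, 0.0415]
orientation: [-180.0, -0.0, -90.0]
force: [-1.7, 0.5, 4.7]
opening: 0.0361
gripper_force: 30.0
```

{"method": "play_rows", "body": {"plan": [[0,0,0,0,0,0],[0,0,0,0,0,0],[0,0,0,0,0,0],[0,0,0,0,0,0]], "grip": 5.6}}

```text
clock: 12.03
tool_pos: [0.4206, -0.161, 0.0411]
orientation: [-180.0, -0.0, -90.0]
force: [0.1, 0.8, 0.3]
opening: 0.0545
gripper_force: 0.0
```

{"method": "play_rows", "body": {"plan": [[0,0,-0.4,0,0,0],[0,0,-1,0,0,0],[0,0,-1.5,0,0,0],[0,0,-2,0,0,0],[0,0,-1.5,0,0,0],[0,0,-0.8,0,0,0],[0,0,0,0,0,0]]}}

```text
clock: 12.62
tool_pos: [0.4215, -0.1609, 0.1148]
orientation: [-179.8, 0.0, -90.0]
force: [0.7, 0.4, -0.8]
opening: 0.0559
gripper_force: 0.0
```

```bash
python3 - <<'E'
from h import *
pts(["wrist","side","top"],["block_12_centre","block_12_hole_edge"],"6")
go(.375,-.161,.074,-90)
E
```

```text
wrist block_12_centre [ 0.4222 -0.1615  0.0289] 0.89
wrist block_12_hole_edge [ 0.4069 -0.1584  0.0568] 0.89
side block_12_hole_edge [ 0.4008 -0.1635  0.0624] 0.49
top block_12_hole_edge [ 0.6639  0.0287 -0.0056] 0.55
tool [ 0.4201 -0.1609  0.1125] [179.93  -0.   -90.04] t 13.07 op 0.0556 F [-0.1 -0.1  0. ] j6 -4.3
shift cm (tool) [0.01 4.5  3.86] rotvec [ 0.07 -0.   -0.04]
```

View pics/wrist6.png

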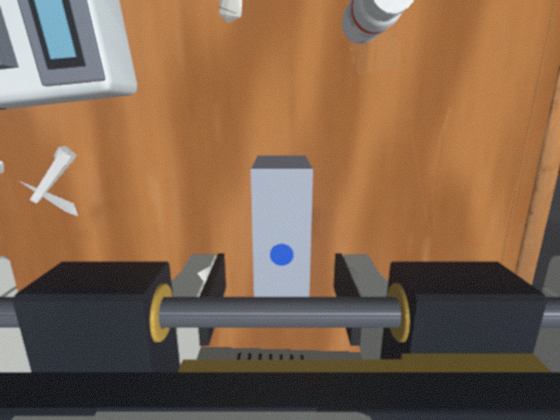

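The block stands on edge at (0.4205, -0.161), px 252–312, with clear bench around it. I'll close the fingers, go behind the hole face and push toward +X.

{"method": "play_rows", "body": {"plan": [[0,1,0,0,0,0],[0,1.5,0,0,0,0],[0,1.5,0,0,0,0],[0,0.8,0,0,0,0],[0,0,0,0,0,0],[0,0,0,0,0,0],[0,0,1,0,0,0],[0,0,1.5,0,0,0],[0,0,1.2,0,0,0],[0,0,0.5,0,0,0],[0,0,0,0,0,0],[0,0,0,0,0,0]], "grip": 0}}

```text
clock: 14.07
tool_pos: [0.3728, -0.1609, 0.0711]
orientation: [180.0, -0.0, -90.0]
force: [0.2, -0.7, 0.8]
opening: 0.0003
gripper_force: 0.0
```

{"method": "play_rows", "body": {"plan": [[0,-0.4,0,0,0,0],[0,-0.4,0,0,0,0],[0,-0.4,0,0,0,0],[0,-0.4,0,0,0,0],[0,-0.4,0,0,0,0]]}}

```text
clock: 14.48
tool_pos: [0.3925, -0.161, 0.0712]
orientation: [180.0, -0.0, -90.0]
force: [-1.5, 0.1, 2.4]
opening: 0.0005
gripper_force: 1.1
```

{"method": "play_rows", "body": {"plan": [[0,-0.4,0,0,0,0],[0,-0.4,0,0,0,0],[0,-0.4,0,0,0,0],[0,-0.4,0,0,0,0],[0,-0.4,0,0,0,0],[0,-0.4,0,0,0,0]]}}

```text
clock: 14.98
tool_pos: [0.4171, -0.1609, 0.0711]
orientation: [-180.0, 0.0, -90.0]
force: [-0.3, 0.4, 0.9]
opening: 0.0004
gripper_force: 0.0
```

{"method": "play_rows", "body": {"plan": [[0,-0.3,0,0,0,0],[0,0,0,0,0,0],[0,0,-1.5,0,0,0],[0,0,-2.5,0,0,0],[0,0,-2.5,0,0,0],[0,0,-2.5,0,0,0],[0,0,-1,0,0,0],[0,0,0,0,0,0]]}}

```text
clock: 15.65
tool_pos: [0.4209, -0.161, 0.1738]
orientation: [-179.7, -0.0, -90.0]
force: [-0.6, 0.4, -1.2]
opening: 0.0001
gripper_force: 0.0
```

```bash
python3 - <<'E'
from h import *
pts(["wrist","side","top"],["block_12_centre","block_12_groove","block_12_hole_edge"],"7")
go(.47,-.161,.17,-90)
E
```

```text
wrist block_12_centre [ 0.4718 -0.159   0.0158] 0.74
wrist block_12_groove [ 0.4809 -0.1192  0.0012] 0.78
wrist block_12_hole_edge [ 0.5045 -0.1566  0.0348] 0.75
side block_12_hole_edge [ 0.6104 -0.2985  0.001 ] 0.64
top block_12_centre [ 0.4695 -0.1602  0.0184] 0.68
top block_12_groove [ 0.6274 -0.3007  0.0508] 0.49
top block_12_hole_edge [ 0.4993 -0.1609  0.0359] 0.41
tool [ 0.4193 -0.1609  0.1708] [179.97  -0.   -90.04] t 16.25 op 0.0002 F [ 0.  -0.2 -0.4] j6 -4.3
shift cm (tool) [ 0.   -5.07  0.08] rotvec [ 0.03 -0.   -0.04]
```

View pics/wrist7.png

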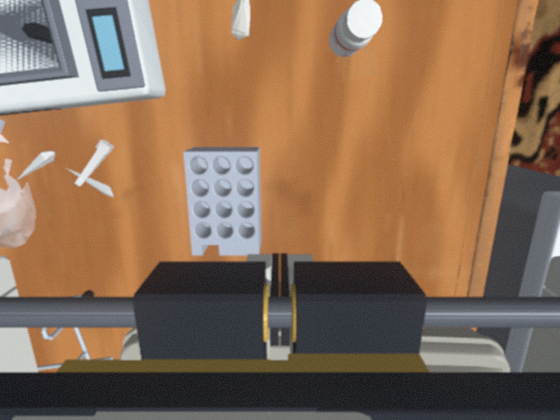

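It lies flat with holes up, centre about (0.470, -0.160), and the groove toward +Y (px 208,248). Next I'll regrasp across its 60 mm width.

{"method": "play_rows", "body": {"plan": [[0,-1,0,0,0,0],[0,-1.5,0,0,0,0],[0,-1.5,0,0,0,0],[0,-1.1,0,0,0,0],[0,0,1,0,0,0],[0,0,2,0,0,0],[0,0,2,0,0,0],[0,0,1,0,0,0],[0,0,0,0,0,0],[0,0,0,0,0,0]], "grip": 8.6}}

```text
clock: 17.08
tool_pos: [0.47, -0.1611, 0.1107]
orientation: [179.9, -0.0, -90.0]
force: [-0.4, -0.2, 0.4]
opening: 0.0617
gripper_force: 0.0
```

```bash
python3 - <<'E'
from h import *
pts(["wrist"],["block_12_centre","block_12_groove","block_12_hole_edge"],"8")
go(.47,-.161,.035,-90)
f=cv2.imread("pics/wrist8.png"); cv2.imwrite("pics/w8.png",cv2.resize(f[100:320,180:390],None,fx=2.7,fy=2.7,interpolation=cv2.INTER_CUBIC))
E
```

```text
wrist block_12_centre [ 0.4755 -0.1621  0.0145] 0.62
wrist block_12_groove [ 0.4795 -0.1185  0.0024] 0.76
wrist block_12_hole_edge [ 0.505  -0.1589  0.0351] 0.82
tool [ 0.471  -0.161   0.1121] [-179.89   -0.    -90.03] t 17.28 op 0.0775 F [ 0.1 -0.8  0.1] j6 -3.8
shift cm (tool) [0.   0.12 7.71] rotvec [-0.11 -0.   -0.03]
```

View pics/w8.png

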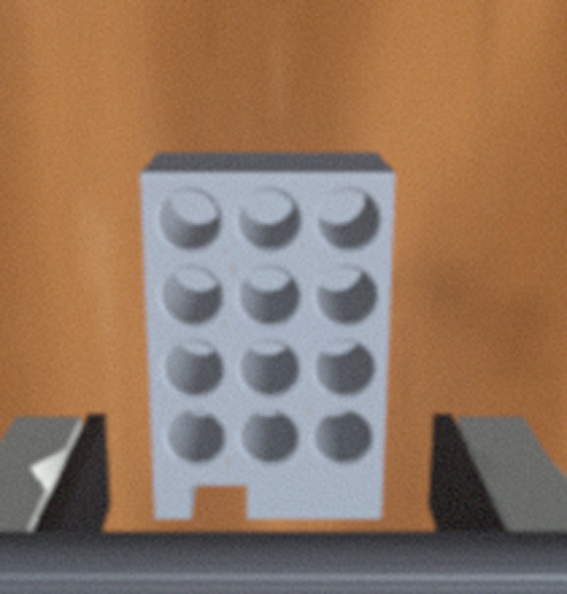

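```bash
python3 - <<'E'
from h import *
s=snapshot("wrist")
P=np.array([pix2z(s,180+u/2.7,100+v/2.7,.036) for u,v in [(155,519),(382,519),(142,172),(394,172)]])
print(P.round(4),P.mean(0))
go(.47,-.161,.035,-90)
E
```

```text
[[ 0.5011 -0.1149  0.036 ]
 [ 0.4404 -0.1149  0.036 ]
 [ 0.5007 -0.2078  0.036 ]
 [ 0.4408 -0.2078  0.036 ]] [ 0.47073318 -0.16135141  0.036     ]
tool [ 0.471 -0.161  0.112] [-179.89    0.    -90.03] t 17.33 op 0.0815 F [-0.1  0.4 -0.2] j6 -3.8
shift cm (tool) [0.   0.11 7.7 ] rotvec [-0.11  0.   -0.03]
```

{"method": "play_rows", "body": {"plan": [[0,0,1,0,0,0],[0,0,2,0,0,0],[0,0,2,0,0,0],[0,0,1.4,0,0,0],[0,0,0.8,0,0,0],[0,0,0.4,0,0,0],[0,0,0,0,0,0],[0,0,0,0,0,0]]}}

```text
clock: 18.0
tool_pos: [0.4707, -0.161, 0.0354]
orientation: [-180.0, -0.0, -90.0]
force: [0.3, -1.0, -0.1]
opening: 0.0857
gripper_force: 0.0
```

{"method": "play_rows", "body": {"plan": [[0,0,0,0,0,0],[0,0,0,0,0,0],[0,0,0,0,0,0],[0,0,0,0,0,0],[0,0,0,0,0,0],[0,0,0,0,0,0],[0,0,0,0,0,0]], "grip": 5}}

```text
clock: 18.58
tool_pos: [0.4705, -0.161, 0.0354]
orientation: [-180.0, -0.0, -90.0]
force: [-1.4, 0.6, 5.7]
opening: 0.0599
gripper_force: 30.0
```

{"method": "play_rows", "body": {"plan": [[0,0,-0.5,0,0,0],[0,0,-1,0,0,0],[0,0,-2,0,0,0],[0,0,-2.5,0,0,0],[0,0,-2.5,0,0,0],[0,0,-2.5,0,0,0],[0,0,-2.5,0,0,0],[0,0,-2,0,0,0],[0,0,-1,0,0,0],[0,0,0,0,0,0]]}}

```text
clock: 19.42
tool_pos: [0.4712, -0.161, 0.2019]
orientation: [-179.8, 0.0, -90.0]
force: [0.7, -0.1, -4.6]
opening: 0.0597
gripper_force: 30.0
```

```bash
python3 - <<'E'
from h import *
pts(["wrist","side"],["block_12_centre","well_floor","probe_post","heater"],"9")
go(.40,-.30,.20,-90)
go(.626,-.30,.20,3)
E
```

```text
wrist block_12_centre [ 0.4708 -0.1591  0.1854] 0.66
wrist well_floor [ 0.6227 -0.2972  0.0555] 0.77
wrist probe_post [ 0.579  -0.2931  0.0515] 0.71
wrist heater [ 0.6092 -0.2978  0.0025] 0.69
side block_12_centre [ 0.4706 -0.1583  0.1804] 0.68
side well_floor [ 0.6291 -0.3001  0.0516] 0.75
side probe_post [ 0.5793 -0.2889  0.0509] 0.6
side heater [ 0.6057 -0.2999  0.0025] 0.86
tool [ 0.4702 -0.161   0.1995] [179.94  -0.   -90.04] t 19.92 op 0.0599 F [-0.8 -0.5 -3.7] j6 -3.8
shift cm (tool) [13.91  7.01 -0.05] rotvec [ 0.06 -0.   -0.04]
tool [ 0.4702 -0.161   0.1995] [179.94  -0.   -90.04] t 19.92 op 0.0599 F [-0.8 -0.5 -3.7] j6 -3.8
shift cm (tool) [ 13.89 -15.59  -0.07] rotvec [ 5.000e-02  5.000e-02 -9.304e+01]
```

{"method": "play_rows", "body": {"plan": [[1,-0.4,0,0,0,0],[2,-0.9,0,0,0,0],[2.5,-1.1,0,0,0,0],[2.5,-1.1,0,0,0,0],[2.5,-1.1,0,0,0,0],[2,-0.9,0,0,0,0],[1.4,-0.5,0,0,0,0],[0,0,-1,0,0,0],[0,0,-1,0,0,0]]}}

```text
clock: 20.67
tool_pos: [0.5296, -0.3008, 0.2191]
orientation: [179.8, 0.0, -90.1]
force: [-1.0, 1.5, -3.9]
opening: 0.0596
gripper_force: 30.0
```

{"method": "play_rows", "body": {"plan": [[0,0,0,0,0,-3],[0,0,0,0,0,-6],[0,0,0,0,0,-7],[0,0,0,0,0,-7],[0,0,0,0,0,-7],[0,0,0,0,0,-7],[0,0,0,0,0,-7],[0,0,0,0,0,-7],[0,0,0,0,0,-7],[0,0,0,0,0,-7],[0,0,0,0,0,-7],[0,0,0,0,0,-7],[0,0,0,0,0,-7],[0,0,0,0,0,-5],[0,0,0,0,0,-2],[0,0,0,0,0,0],[0,0,0,0,0,0]]}}

```text
clock: 22.08
tool_pos: [0.5303, -0.2995, 0.221]
orientation: [180.0, -0.1, 2.9]
force: [-0.2, 0.0, -3.8]
opening: 0.0598
gripper_force: 30.0
```

```bash
python3 - <<'E'
from h import *
pts(["wrist"],["block_12_centre","block_12_groove","well_floor","probe_post","heater"],"10")
s=snapshot("wrist"); np.save("s10.npy",s,allow_pickle=True)
cv2.imwrite("pics/w10.png",cv2.resize(s["frame"][:300,100:480,::-1],None,fx=2,fy=2,interpolation=cv2.INTER_CUBIC))
go(.626,-.30,.22,3)
E
```

```text
wrist block_12_centre [ 0.5347 -0.2988  0.2022] 0.56
wrist block_12_groove [ 0.4865 -0.2868  0.1846] 0.9
wrist well_floor [ 0.6225 -0.2977  0.0562] 0.63
wrist probe_post [ 0.5767 -0.2926  0.05  ] 0.82
wrist heater [ 0.6092 -0.2959  0.0014] 0.75
tool [ 0.5302 -0.3     0.2201] [-180.      0.      2.94] t 22.43 op 0.0597 F [-0.9 -1.  -4.1] j6 104.1
shift cm (tool) [9.56 0.49 0.01] rotvec [-0.    0.   -0.06]
```

View pics/w10.png

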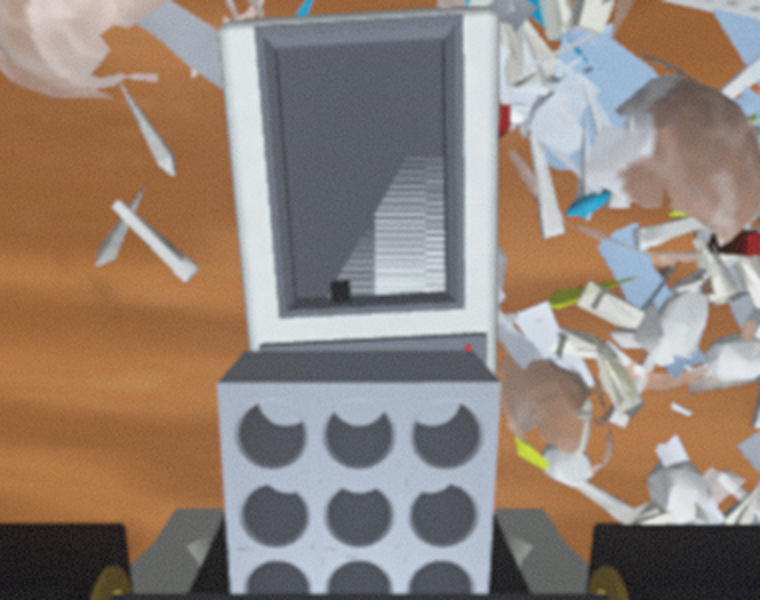

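The whole well is visible. Its rim corners are at crop px (258,28), (464,15), (463,306) and (281,317), the post is at (341,290), and the block's far edge runs from (218,384) to (498,381). Next: fit the rectangle.

```bash
python3 - <<'E'
from h import *
s=np.load("s10.npy",allow_pickle=True).item()
def rect(uv,z,L,W):
    P=np.array([pix2z(s,100+u/2,v/2,z) for u,v in uv])
    d=lambda a,b: np.degrees(np.arctan2(*(P[a]-P[b])[1::-1]))
    print(P[:,:2].round(4).tolist(),"c",P.mean(0).round(4),"yaw",round(d(0,3),2),round(d(1,2),2),round(d(0,1)-90,2),round(d(3,2)-90,2),"L",[round(np.linalg.norm(P[a]-P[b]),4) for a,b in((0,3),(1,2),(0,1),(3,2))])
C=[(258,28),(464,15),(463,306),(281,317)]
for z in(.052,.058,.065): rect(C,z,0,0)
rect([(275,45),(448,37),(447,295),(288,302)],.058,0,0)
print("post foot",pix2z(s,100+341/2,302/2,.052),"post top",pix2z(s,100+341/2,281/2,.078))
print("block far top edge",pix2z(s,209,192,.2205),pix2z(s,349,190.5,.2205))
g=cv2.cvtColor(s["frame"],cv2.COLOR_RGB2GRAY)
for v in (40,80,120): print(v,g[v,225:245].tolist(),g[v,320:336].tolist())
E
```

```text
[[0.6806, -0.2523], [0.6894, -0.335], [0.5736, -0.3458], [0.5645, -0.2635]] c [ 0.627  -0.2992  0.052 ] yaw 5.54 5.32 6.12 6.34 L [np.float64(0.1166), np.float64(0.1163), np.float64(0.0832), np.float64(0.0828)]
[[0.6792, -0.2531], [0.6879, -0.3343], [0.5743, -0.3448], [0.5654, -0.2642]] c [ 0.6267 -0.2991  0.058 ] yaw 5.54 5.32 6.12 6.34 L [np.float64(0.1144), np.float64(0.114), np.float64(0.0816), np.float64(0.0812)]
[[0.6776, -0.2541], [0.6861, -0.3334], [0.5752, -0.3437], [0.5664, -0.2649]] c [ 0.6263 -0.299   0.065 ] yaw 5.54 5.32 6.12 6.34 L [np.float64(0.1117), np.float64(0.1114), np.float64(0.0797), np.float64(0.0793)]
[[0.6735, -0.26], [0.6799, -0.3287], [0.5788, -0.3373], [0.5722, -0.2672]] c [ 0.6261 -0.2983  0.058 ] yaw 4.07 4.9 5.28 5.4 L [np.float64(0.1016), np.float64(0.1015), np.float64(0.069), np.float64(0.0705)]
post foot [ 0.5726289  -0.29052717  0.052     ] post top [ 0.58427373 -0.29064572  0.078     ]
block far top edge [ 0.57429413 -0.26837649  0.2205    ] [ 0.57794382 -0.32761222  0.2205    ]
40 [225, 227, 225, 211, 163, 128, 120, 116, 103, 103, 95, 99, 90, 83, 80, 95, 101, 96, 96, 99] [85, 77, 83, 95, 100, 105, 101, 105, 115, 122, 120, 152, 194, 222, 227, 226]
80 [223, 226, 222, 223, 224, 225, 223, 190, 145, 124, 120, 114, 107, 101, 98, 92, 83, 84, 85, 98] [112, 98, 86, 92, 99, 102, 102, 106, 111, 119, 117, 135, 177, 215, 226, 223]
120 [226, 227, 223, 226, 226, 224, 222, 223, 225, 226, 207, 161, 129, 114, 113, 101, 97, 101, 95, 86] [176, 160, 120, 96, 96, 101, 104, 106, 112, 115, 122, 142, 184, 220, 224, 222]
```

{"method": "play_rows", "body": {"plan": [[0,0,0,0,0,-2.56],[1,0.1,0,0,0,0],[2,0.2,0,0,0,0],[2.5,0.2,0,0,0,0],[2.2,0.2,0,0,0,0],[1.4,0.12,0,0,0,0],[0.48,0,0,0,0,0],[0,0,1,0,0,0],[0,0,2,0,0,0],[0,0,2.5,0,0,0],[0,0,2,0,0,0],[0,0,1,0,0,0],[0,0,0.5,0,0,0],[0,0,0,0,0,0],[0,0,0,0,0,0]]}}

```text
clock: 23.68
tool_pos: [0.6268, -0.2993, 0.131]
orientation: [180.0, -0.1, 5.5]
force: [0.4, -0.1, -3.3]
opening: 0.0595
gripper_force: 30.0
```

```bash
python3 - <<'E'
from h import *
pts(["wrist","side"],["block_12_centre","block_12_groove","well_floor","probe_post"],"11")
go(.6263,-.299,.0875,5.5)
a=cv2.imread("pics/wrist11.png"); b=cv2.imread("pics/side11.png")
a=cv2.resize(a[:300,100:480],None,fx=1.5,fy=1.5); b=cv2.resize(b[150:250,200:330],None,fx=1.75,fy=4.5)
cv2.imwrite("pics/ab11.png",np.hstack([a,b]))
E
```

```text
wrist block_12_centre [ 0.6308 -0.2968  0.1144] 0.7
wrist block_12_groove [ 0.5835 -0.2868  0.0975] 0.84
side block_12_centre [ 0.6276 -0.2989  0.1115] 0.83
side block_12_groove [ 0.5854 -0.2907  0.0974] 0.9
side well_floor [ 0.6264 -0.2986  0.0491] 0.87
side probe_post [ 0.5779 -0.2903  0.0519] 0.79
tool [ 0.6265 -0.2989  0.1303] [ 1.7999e+02 -2.0000e-02  5.5200e+00] t 24.18 op 0.0594 F [ 0.3 -0.6 -4.2] j6 105.0
shift cm (tool) [-0.02  0.    4.28] rotvec [ 0.01 -0.02  0.02]
```

View pics/ab11.png

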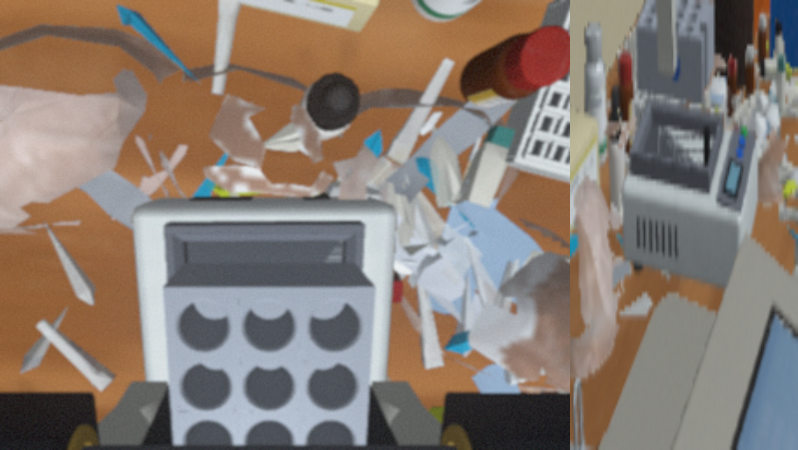

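The block's edges (px 166–373) run parallel to the rim (165–363) and it is centred on it. I'll lower it in stages while watching the force.

{"method": "play_rows", "body": {"plan": [[0,0,0.6,0,0,0],[0,0,0.7,0,0,0],[0,0,0.4,0,0,0],[0,0,0.3,0,0,0],[0,0,0.3,0,0,0],[0,0,0.3,0,0,0],[0,0,0,0,0,0],[0,0,0,0,0,0]]}}

```text
clock: 24.85
tool_pos: [0.6263, -0.299, 0.1039]
orientation: [-180.0, 0.0, 5.5]
force: [1.1, 0.3, -3.7]
opening: 0.0598
gripper_force: 30.0
```

{"method": "play_rows", "body": {"plan": [[0,0,0.15,0,0,0],[0,0,0.15,0,0,0],[0,0,0.15,0,0,0],[0,0,0.15,0,0,0],[0,0,0,0,0,0]]}}

```text
clock: 25.27
tool_pos: [0.6262, -0.2989, 0.0977]
orientation: [-180.0, 0.0, 5.5]
force: [-0.5, 0.1, -3.8]
opening: 0.0597
gripper_force: 30.0
```

{"method": "play_rows", "body": {"plan": [[0,0,0.15,0,0,0],[0,0,0.15,0,0,0],[0,0,0.15,0,0,0],[0,0,0.1,0,0,0],[0,0,0,0,0,0]]}}

```text
clock: 25.68
tool_pos: [0.6262, -0.2989, 0.0922]
orientation: [-180.0, 0.0, 5.5]
force: [-0.0, 0.2, -4.8]
opening: 0.0594
gripper_force: 30.0
```

{"method": "play_rows", "body": {"plan": [[0,0,0.1,0,0,0],[0,0,0.1,0,0,0],[0,0,0.05,0,0,0],[0,0,0,0,0,0]]}}

```text
clock: 26.02
tool_pos: [0.6263, -0.2989, 0.0899]
orientation: [-180.0, 0.0, 5.5]
force: [0.4, -0.0, -4.2]
opening: 0.0597
gripper_force: 30.0
```

{"method": "play_rows", "body": {"plan": [[0,0,0.1,0,0,0],[0,0,0.1,0,0,0],[0,0,0,0,0,0]]}}

```text
clock: 26.27
tool_pos: [0.6263, -0.2989, 0.0878]
orientation: [-180.0, 0.0, 5.5]
force: [-0.1, -1.1, -3.6]
opening: 0.0592
gripper_force: 30.0
```

{"method": "play_rows", "body": {"plan": [[0,0,0.05,0,0,0],[0,0,0,0,0,0]]}}

```text
clock: 26.43
tool_pos: [0.6264, -0.299, 0.0876]
orientation: [180.0, -0.0, 5.5]
force: [-0.4, -0.2, -5.0]
opening: 0.0598
gripper_force: 30.0
```

{"method": "play_rows", "body": {"plan": [[0,0,0.05,0,0,0],[0,0,0,0,0,0],[0,0,0,0,0,0]]}}

```text
clock: 26.68
tool_pos: [0.6265, -0.299, 0.0875]
orientation: [180.0, -0.0, 5.5]
force: [-1.0, 0.8, -0.4]
opening: 0.0595
gripper_force: 30.0
```

It has touched the floor with no side force, at the expected height. Releasing.

{"method": "play_rows", "body": {"plan": [[0,0,0,0,0,0],[0,0,0,0,0,0],[0,0,0,0,0,0],[0,0,0,0,0,0],[0,0,0,0,0,0]], "grip": 8.2}}

```text
clock: 27.1
tool_pos: [0.6266, -0.299, 0.0872]
orientation: [180.0, -0.0, 5.5]
force: [-0.7, 0.1, -0.9]
opening: 0.0809
gripper_force: 0.0
```

{"method": "play_rows", "body": {"plan": [[0,0,-0.3,0,0,0],[0,0,-0.7,0,0,0],[0,0,-1,0,0,0],[0,0,-2,0,0,0],[0,0,-3,0,0,0],[0,0,-3,0,0,0],[0,0,-3,0,0,0],[0,0,-2,0,0,0],[-2,0,0,0,0,0],[-3,0,0,0,0,0],[-3,0,0,0,0,0],[-2,0,0,0,0,0],[0,0,0,0,0,0],[0,0,0,0,0,0]]}}

```text
clock: 28.27
tool_pos: [0.5264, -0.3089, 0.2391]
orientation: [179.9, -0.1, 5.5]
force: [0.8, 0.1, 0.9]
opening: 0.0821
gripper_force: 0.0
```

```bash
python3 - <<'E'
from h import *
pts(["wrist","side"],["block_12_centre","block_12_groove","block_6_centre","control"],"12")
go(.6263,-.299,.0875,5.5)
f=cv2.imread("pics/wrist12.png"); cv2.imwrite("pics/w12.png",cv2.resize(f[:290,120:450],None,fx=2,fy=2,interpolation=cv2.INTER_CUBIC))
E
```

```text
wrist block_12_centre [ 0.629  -0.298   0.0703] 0.91
wrist block_12_groove [ 0.5837 -0.2858  0.0534] 0.85
side block_12_centre [ 0.6301 -0.2939  0.07  ] 0.59
side block_12_groove [ 0.5862 -0.2901  0.0554] 0.64
side block_6_centre [0.6581 0.0705 0.0386] 0.66
side control [ 0.3682 -0.2999  0.0009] 0.84
tool [ 0.5271 -0.3085  0.2367] [-1.7999e+02  4.0000e-02  5.5300e+00] t 28.77 op 0.0819 F [ 0.3  0.3 -0.9] j6 107.6
shift cm (tool) [ 9.98  0.02 14.91] rotvec [-0.01  0.04  0.03]
```

View pics/w12.png

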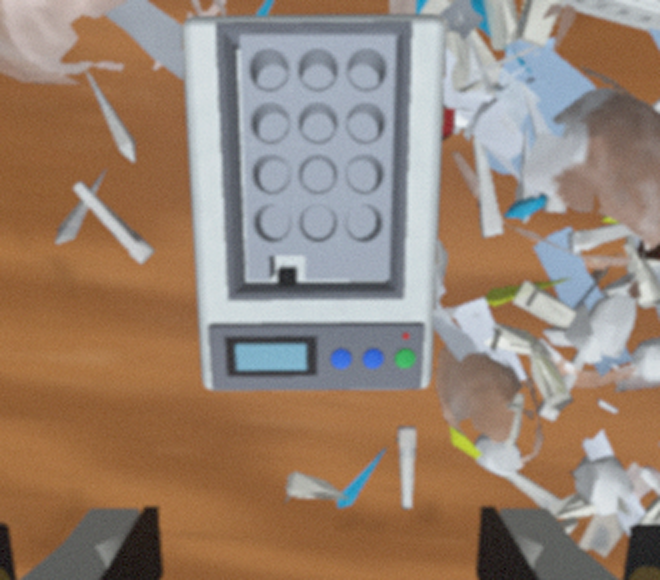

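The block sits level in the well with holes up, and the post shows inside the groove (px 288,275). Its centre height of 0.070 matches a fully home block. Block 6 and the bottle are undisturbed.

```bash
python3 -c "
from plant import close_job; print(close_job())"
```

```text
the job is handed in; nothing more can be done
None
```

The twelve-hole block is seated flat in the heater well, holes up with its groove over the probe post; the six-hole block is still in the rack, the bottle is still upright, and the job was handed in at about 29 s of the 64 s limit.

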